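Shift the jar mill into third

ROBOT

A 6-joint arm with a two-finger parallel gripper is mounted at the origin on the work surface. World frame = base frame: x ahead of the robot, y to its left, z up, the work surface at z = 0. Lengths are in m, angles in rad, forces in N, time in s.
With the tool pointing down it reaches from about 0.35 to 0.975 m from the base axis. Payload 4.9 kg.
Tool frame: the origin (TCP) lies midway between the tips of the shut fingers; the grasp point (between the pads) lies 19 mm behind it; y points along the fingers, z is the direction in which the jaws open and shut, and the axes are right-handed (so a half turn about y gives the same grasp; the last joint's range is limited). The gripper opens to 85 mm and grips with 20 to 120 N. Pads are 22 mm wide; open, the fingers measure 114 mm over their backs; the gripper's body (76 mm by 85 mm) begins 54 mm behind the grasp point. The pads swing forward as they close: fully open they stand 13 mm farther back than shut.
Start: joints at [-1.382, 0.053, 1.613, -0, 1.476, -0.119], TCP at [0.189, -0.596, 0.231] pointing down, gripper open.
Joint ranges: [-3.01, 3.01], [-1.01, 2.22], [0.06, 2.58], [-1.02, 4.17], [0.09, 2.62], [-3.14, 3.14]. Speed limits (rad/s): [2.57, 2.57, 3.14, 3.14, 3.14, 3.14].

INTERFACE

Orientations are given as a unit quaternion [w, x, y, z].
In Python, from plant import * gives the robot as it stands.
- The arm moves only by the shell command python3 -m crank 'ROWS'. ROWS is JSON, a list that holds one entry, the list of rows, each a list of 5 numbers: the gripper command: -1 is shut, 1 is fully open, values between are in proportion, then the shift along the tool's x, y, z in cm, then the turn about the tool's y in degrees. In form: [[[jaw, dx, dy, dz, twist], ...]]. A call has 1 to 8 rows; each row shifts and turns the commanded pose from where the row before left it, along the tool's axes as they then stand; what a row does not reach is not made up. A row lasts 1/8 s, in which the tool goes at most 62.5 mm and 10.7 degrees, less where a joint would pass 70% of its speed; a pose out of reach is approached as far as the arm can. A call with a gripper value outside its range is refused whole. The fingers move at their own pace and stop on an object; the grip force is fixed at half the most. Time passes only in rows, so rows that do not move let the fingers close. It gives the time, the measured TCP pose, the force and the opening at its end, in the units of the state.
- state(): the state, without advancing time (a new reading comes with each control period).
- grab_frame(name): name is "scene" or "top"; returns a dict with "frame" (400x640x3 uint8, red, green, blue), "fx", "fy", "cx", "cy" (pixels), "pose" (4x4, takes a point from camera to world coordinates). Camera axes: x right, y up, looking along -z (the intrinsics and any distortion apply to the point x, -y, -z); pixel columns grow to the right and rows downward; lengths in m; the calibration is good to about 2 mm. A picture is of the moment at which its call begins. There is no depth.
- job_done(): hands the job in, once; it reports no verdict.
The state is a dict: "time": time; "joint_pos": joint angles; "joint_vel": joint speeds; "joint_efforts": joint torques, N m; "tool_pos": TCP position; "tool_rot": TCP orientation; "contact_force": force on the tool from outside, world axes, zero at the start; "ft_torque": the same for the moment, N m; "gripper_width": opening from 0.0 (shut) to 1.0 (fully open).
Only numpy, scipy, OpenCV 4.12 (cv2) and the standard library are available. Lean on these libraries where they do the work, as an engineer would, in place of code of your own. Each camera call takes 0.05 s, during which the arm holds its last target.

TASK

Shift the jar mill's gear lever into third by pushing its knob or stem with the fingers, without gripping it: bring it to neutral if it stands in a gear, push it across to the right-hand rail and then forward until it is fully home in the third slot. Do not force it against the gate or let it drop into fourth on the way, and leave everything else on the mill and the bench where it stands.

Things in the scene. Friction and masses are not known exactly. Their poses are not given: they have to be found in the camera images.
- mill: Bench jar mill, fixed, turned a little on the bench. Light grey gearbox, 250 (x) x 195 mm, flat top 125 mm above the bench, under the gate; on its left a belt guard 160 mm high, then two rubber rollers carrying a lying porcelain jar (its top 234 mm above the bench); motor behind. Origin on the bench straight below gate_centre; x = forward (away from the operator and the robot), y = left, z up.
- gate_centre (a point): Middle of the shift gate's upper face, 141 mm above the bench, axes as the mill's. The gate is a steel plate 94 x 84 mm on the gearbox top with an H-shaped opening over a dark floor: two fore-and-aft rails and the crossways neutral bar that joins them at the middle. Slots: first = left forward, second = left back, third = right forward, fourth = right back.
- shift_gate: The gate plate, 8 mm thick (origin and axes as the mill's). Rails at y = +15 mm (left) and -15 mm (right), each 14 mm wide, their ends 28 mm forward and back of the middle; neutral bar 17 mm wide in x. The tongues between the rails are 16 mm wide and round-nosed.
- gear_lever: The gear lever: steel bar 10 mm thick with a round black knob on top. Origin at its pivot, 86 mm straight below gate_centre; its z axis runs along the bar to the knob. It stays where it is left; about 2 to 4 N at the knob moves it. It starts somewhere in the left-hand rail: in first, in second, or between them.
- lever_knob (a point): Centre of the knob, 34 mm in diameter, 163 mm from the pivot: upright it is 77 mm above the gate's upper face; home in third it is about 42 mm forward and 28 mm right of the gate's middle, 69 mm above it. At the knob the play is about 7 mm either way fore-and-aft in the neutral bar and 4 mm either way sideways in the rails.
- lever_fore (a joint): fore-and-aft angle of the lever in rad: 0 upright in the neutral bar, + forward (first or third), - back (second or fourth); the slot ends stop it at about 0.26 forward and back
- lever_across (a joint): sideways angle of the lever in rad: + right, - left; about -0.18 in the middle of the left-hand rail, +0.18 in the middle of the right-hand rail (play 0.025)
- spanner: steel spanner 130 mm long lying crosswise on the gearbox top, about 95 mm from the gate middle on the side towards the robot; origin on its underside; to be left alone
- sample_bottle: small jar with a black cap, 34 mm across, 62 mm high, standing on the gearbox top at its far right corner; origin under its middle; to be left alone
- tube_rack: white rack of sample tubes, 90 x 200 mm, 99 mm high, in the orange-brown tray to the right; origin under its middle; to be left alone
- flask_large: stoppered glass volumetric flask, 72 mm across, 212 mm high, in the tray; origin under its middle; to be left alone
- flask_small: small stoppered volumetric flask, 52 mm across, 147 mm high, in the tray; origin under its middle; to be left alone
- beaker: glass beaker, 68 mm across, 85 mm high, on the bench in front of the mill to the right; origin under its middle; to be left alone
- brush: bench brush 170 mm long lying in front of the mill to the left; origin on its underside; to be left alone

How it is judged:
On the way:
1. the lever is across, in the right-hand end of the neutral bar (value of joint lever_across above 0.12 rad and value of joint lever_fore between -0.13 and 0.13 rad).
At the end, for the whole second after the job is handed in: The lever rests fully home in the third slot (right forward): fore-and-aft angle above 0.225 rad (within about 6 mm of the slot's end at the knob), sideways angle above 0.13 rad (in the right-hand rail), not moving (value of joint lever_fore above 0.225 rad and value of joint lever_across above 0.13 rad and velocity of joint lever_fore between -0.05 and 0.05 rad/s and velocity of joint lever_across between -0.05 and 0.05 rad/s); the robot touches nothing.
It fails at once if the lever enters the fourth slot (right back) (value of joint lever_across above 0.1 rad and value of joint lever_fore below -0.14 rad).
It fails at once if the lever is gripped or forced: more than 35 N between the fingers and the lever (contact force between the fingers and gear_lever above 35 N).
It fails at once if something else on the mill or the bench is lifted or moved more than 15 mm (distance of any of spanner, sample_bottle, tube_rack, flask_large, flask_small, beaker, brush from where it was at the start of the episode above 0.015 m).
It also fails if it takes over 45 s, if anything falls off the work surface, if the arm or the gripper's body presses on something with over 40 N, if the wrist force passes 120 N, or if a joint passes its speed limit or range.

## Working session

There is one attempt and no reset: what is moved stays moved. The work goes in short steps, Python scripts to look and compute and a shell command to move; the robot and the scene stay as the last step left them, time stands still between calls to the robot, and variables do not carry over. Pictures are saved under pics/ and viewed, and the job is handed in when it is done.

```bash
ls; mkdir -p pics; python3 - <<'E'
from plant import *
import cv2,numpy as np
s=state();print(s)
for n in("scene","top"):
    g=grab_frame(n);cv2.imwrite(f"pics/{n}0.png",g["frame"][:,:,::-1]);print(n,{k:g[k] for k in g if k!="frame"})
E
```

```text
pics
{'time': 0.0, 'joint_pos': array([-1.38199659e+00,  5.33565200e-02,  1.61427839e+00,  1.53830331e-05,
        1.47599612e+00, -1.19010977e-01]), 'joint_vel': array([ 0.00052568, -0.00067173, -0.00012145, -0.00180376, -0.0004933 ,
       -0.00127119]), 'joint_efforts': array([ 1.27907384e-03, -3.93680906e+01, -3.70172703e+01, -1.04534425e-05,
        7.00729986e-03,  2.21043365e-05]), 'tool_pos': array([ 0.18923988, -0.595017  ,  0.23007255]), 'tool_rot': array([ 0.1083781 , -0.10841756,  0.69946887, -0.69802802]), 'contact_force': array([ 0.01148198,  0.04059208, -0.41155915]), 'ft_torque': array([-0.02054597,  0.00992064, -0.02198646]), 'gripper_width': 0.9990259900680287}
scene {'fx': 417.7350154533134, 'fy': 417.7350154533134, 'cx': 315.90858807000575, 'cy': 197.39334489164455, 'pose': array([[ 0.06138412, -0.71876037,  0.69254279,  1.27586752],
       [ 0.99803969,  0.03572174, -0.05138804, -0.17886086],
       [ 0.01219686,  0.6943396 ,  0.71954413,  0.97793575],
       [ 0.        ,  0.        ,  0.        ,  1.        ]])}
top {'fx': 518.0555801261758, 'fy': 518.0555801261758, 'cx': 324.554303142831, 'cy': 206.4058469956715, 'pose': array([[-0.00361805,  0.99031465, -0.13879413,  0.26427556],
       [-0.99997919, -0.00284176,  0.00579088, -0.12938753],
       [ 0.00534037,  0.13881219,  0.99030432,  1.75889849],
       [ 0.        ,  0.        ,  0.        ,  1.        ]])}
```

View pics/scene0.png

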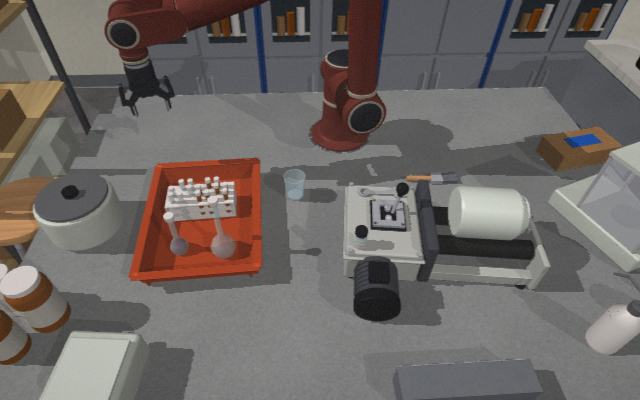

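View pics/top0.png

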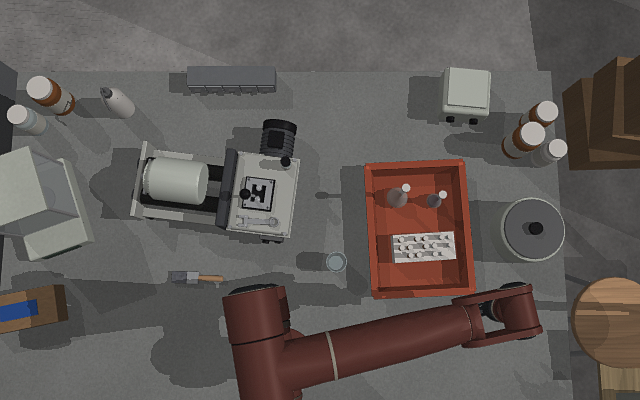

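The scene view shows the knob at about (402,189) and the gate at about (388,213). In the top view the knob is at about (244,193), left of the gate at about (259,194). I'll zoom in on both and measure.

```bash
python3 - <<'E'
import cv2
a=cv2.imread("pics/scene0.png")[165:265,335:455];b=cv2.imread("pics/top0.png")[140:250,210:310]
cv2.imwrite("pics/sc.png",cv2.resize(a,None,fx=6,fy=6,interpolation=cv2.INTER_CUBIC))
cv2.imwrite("pics/tc.png",cv2.resize(b,None,fx=5.4,fy=5.4,interpolation=cv2.INTER_CUBIC))
E
```

```text
(no output)
```

View pics/sc.png

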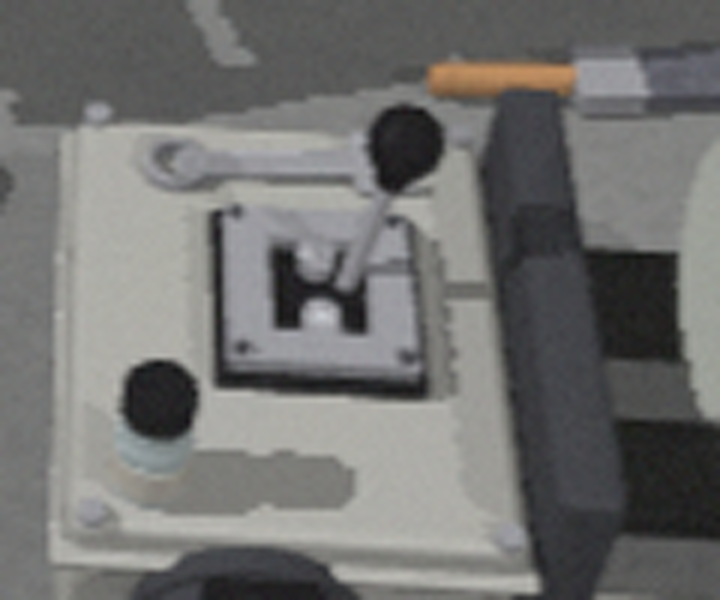

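View pics/tc.png

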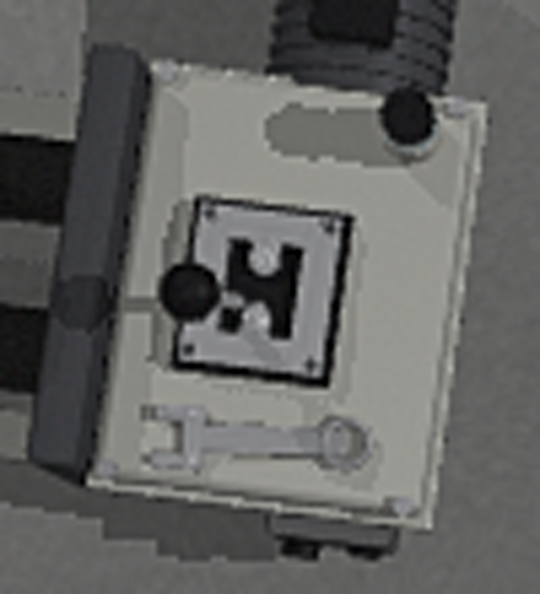

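```bash
cat > h.py <<'E'
import numpy as np,cv2
from plant import *
def ray(g,u,v):
    d=np.array([(u-g["cx"])/g["fx"],-(v-g["cy"])/g["fy"],-1.]);P=np.array(g["pose"])
    d=P[:3,:3]@d;return P[:3,3],d/np.linalg.norm(d)
def onz(g,u,v,z):
    o,d=ray(g,u,v);return o+d*(z-o[2])/d[2]
def tri(a,b):
    A=np.zeros((3,3));r=np.zeros(3)
    for o,d in(a,b):
        M=np.eye(3)-np.outer(d,d);A+=M;r+=M@o
    p=np.linalg.solve(A,r);return p,[np.linalg.norm(np.cross(p-o,d))*1000 for o,d in(a,b)]
def knob(g,box):
    x0,y0,x1,y1=box
    f=g["frame"][y0:y1,x0:x1].max(2);m=(f<48).astype(np.uint8)
    n,l,s,c=cv2.connectedComponentsWithStats(m)
    i=1+np.argmax(s[1:,4]);return c[i]+[x0,y0],s[i]
E
python3 - <<'E'
from h import *
S=grab_frame("scene");T=grab_frame("top")
ks=knob(S,(393,178,413,200));kt=knob(T,(236,184,252,202));print(ks,kt)
K,e=tri(ray(S,*ks[0]),ray(T,*kt[0]));print("knob",K,e)
ts=np.array([(209,214),(329,229),(311,366),(188,349)])/5.4+[210,140]-.4
ss=np.array([(243,347),(406,356),(399,220),(236,211)])/6+[335,165]-.4
ss=ss[[1,0,3,2]] # first = left fwd (scene view from front: right,low = left fwd)
P=[onz(T,*p,.142) for p in ts];Q=[onz(S,*p,.142) for p in ss]
for n,X in(("top",P),("scene",Q)):
    X=np.array(X);c=X.mean(0);f=(X[0]+X[1]-X[2]-X[3]);l=X[0]+X[3]-X[1]-X[2]
    print(n,c,"yaw f",np.degrees(np.arctan2(f[1],f[0])),"l",np.degrees(np.arctan2(-l[0],l[1])),np.linalg.norm(f)/2,np.linalg.norm(l)/2)
E
```

```text
(array([401.90756303, 188.88235294]), array([  4,   5,  11,  14, 119], dtype=int32)) (array([244.65656566, 193.2020202 ]), array([ 4,  0, 11, 17, 99], dtype=int32))
knob [0.52148955 0.10178108 0.21449626] [np.float64(0.8426338582207065), np.float64(0.8426338582207401)]
top [0.53374829 0.07259509 0.142     ] yaw f -7.246211087060016 l -7.743086724741789 0.08129189685238238 0.07185648336693957
scene [0.53404735 0.07224175 0.142     ] yaw f -8.198186183984081 l -7.169211492398753 0.08266750145158376 0.07307274343912652
```

```bash
cat >> h.py <<'E'
from scipy.spatial.transform import Rotation as R
C=np.array([.5339,.0724,.141]);yaw=np.radians(-7.5)
M=np.array([[np.cos(yaw),-np.sin(yaw),0],[np.sin(yaw),np.cos(yaw),0],[0,0,1]])
def mill(p): return M.T@(np.asarray(p)-C)
def world(m): return C+M@np.asarray(m)
def TR(s):
    q=s["tool_rot"];return R.from_quat([q[1],q[2],q[3],q[0]]).as_matrix()
E
python3 - <<'E'
from h import *
s=state();A=TR(s);print("tool axes (cols) world\n",A.round(3));print("in mill\n",(M.T@A).round(3))
print("TCP in mill",mill(s["tool_pos"]), "knob mill",mill([0.5215,.1018,.2145]))
zt=A[:,2];print("yaw of z",np.degrees(np.arctan2(zt[1],zt[0])),"x",np.degrees(np.arctan2(A[1,0],A[0,0])))
E
```

```text
tool axes (cols) world
 [[-0.953 -0.     0.303]
 [-0.303  0.001 -0.953]
 [-0.    -1.    -0.001]]
in mill
 [[-0.905 -0.     0.425]
 [-0.425  0.001 -0.905]
 [-0.    -1.    -0.001]]
TCP in mill [-0.25451636 -0.70690967  0.08953517] knob mill [-0.01613139  0.02752995  0.0735    ]
yaw of z -72.36364536262634 x -162.36365640615298
```

```bash
python3 -m crank '[[[-1,0,-4,0,6],[-1,0,-4,0,6.5],[-1,0,-2,0,6.5],[-1,0,0,0,6.1],[-1,0,0,0,0]]]'; python3 - <<'E'
from h import *
s=state();A=TR(s);print("in mill\n",(M.T@A).round(3));print(mill(s["tool_pos"]),s["gripper_width"])
# to target behind the knob, high
t=np.array([-.065,.0275,.19]);d=A.T@(world(t)-s["tool_pos"]);print("cm",d*100)
E
```

```text
time: 0.82
tool_pos: [0.1893, -0.5955, 0.3312]
tool_rot: [-0.046, 0.046, 0.706, -0.706]
contact_force: [0.6, 0.5, -0.2]
gripper_width: -0.002
in mill
 [[-1.    -0.     0.002]
 [-0.002  0.    -1.   ]
 [ 0.    -1.    -0.   ]]
[-0.25442781 -0.7072095   0.19024011] -0.0017117142716702837
cm [-1.90781476e+01  3.22124621e-02 -7.34359128e+01]
```

```bash
python3 -m crank '[[[-1,-1,0,-4,0],[-1,-1,0,-4,0],[-1,-1,0,-4,0],[-1,-1,0,-4,0],[-1,-1,0,-4,0],[-1,-1,0,-4,0],[-1,-1,0,-4,0],[-1,-1,0,-4,0]]]'; python3 -m crank '[[[-1,-1,0,-4,0],[-1,-1,0,-4,0],[-1,-1,0,-4,0],[-1,-1,0,-4,0],[-1,-1,0,-4,0],[-1,-1,0,-4,0],[-1,-1,0,-4,0],[-1,-1,0,-4,0]]]'; python3 -m crank '[[[-1,-1,0,-4,0],[-1,-1,0,-4,0],[-1,-1,0,-1.4,0],[-1,0,0,0,0]]]'; python3 - <<'E'
from h import *
s=state();print(mill(s["tool_pos"]),s["gripper_width"],(M.T@TR(s)).round(3).tolist())
S=grab_frame("scene");cv2.imwrite("pics/s1.png",cv2.resize(S["frame"][90:290,270:510,::-1],None,fx=3,fy=3))
E
```

```text
time: 1.82
tool_pos: [0.3104, -0.2872, 0.3305]
tool_rot: [-0.046, 0.045, 0.706, -0.705]
contact_force: [0.3, 0.1, 0.3]
gripper_width: 0.004
time: 2.82
tool_pos: [0.4312, 0.0196, 0.3306]
tool_rot: [0.046, -0.045, -0.706, 0.706]
contact_force: [0.2, -0.1, -0.4]
gripper_width: 0.004
time: 3.32
tool_pos: [0.4732, 0.1075, 0.3305]
tool_rot: [0.046, -0.045, -0.705, 0.706]
contact_force: [-0.0, -0.8, 0.9]
gripper_width: -0.003
[-0.06477193  0.02690933  0.18950701] -0.002520382783089763 [[-1.0, -0.002, 0.002], [-0.002, -0.001, -1.0], [0.002, -1.0, 0.001]]
```

View pics/s1.png

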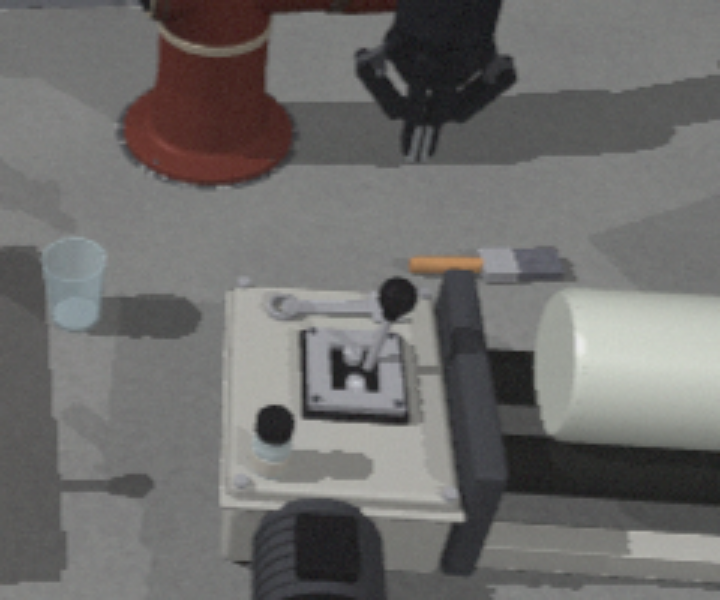

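The shut fingers (tips at about (420,155) in the crop) hang behind the knob (398,298), and the mill is undisturbed. Next I go down behind the knob.

```bash
python3 -m crank '[[[-1,0,4,0,0],[-1,0,4,0,0],[-1,0,3,0,0],[-1,0,2,0,0],[-1,0,0,0,0]]]'; python3 - <<'E'
from h import *
s=state();print(mill(s["tool_pos"]),s["contact_force"])
S=grab_frame("scene");cv2.imwrite("pics/s2.png",cv2.resize(S["frame"][130:250,330:460,::-1],None,fx=5,fy=5))
E
```

```text
time: 4.0
tool_pos: [0.4721, 0.1067, 0.1999]
tool_rot: [0.047, -0.045, -0.705, 0.706]
contact_force: [-0.1, -0.4, -0.1]
gripper_width: 0.001
[-0.06569843  0.02590494  0.0588906 ] [-0.08953316 -0.35051805 -0.12389639]
```

View pics/s2.png

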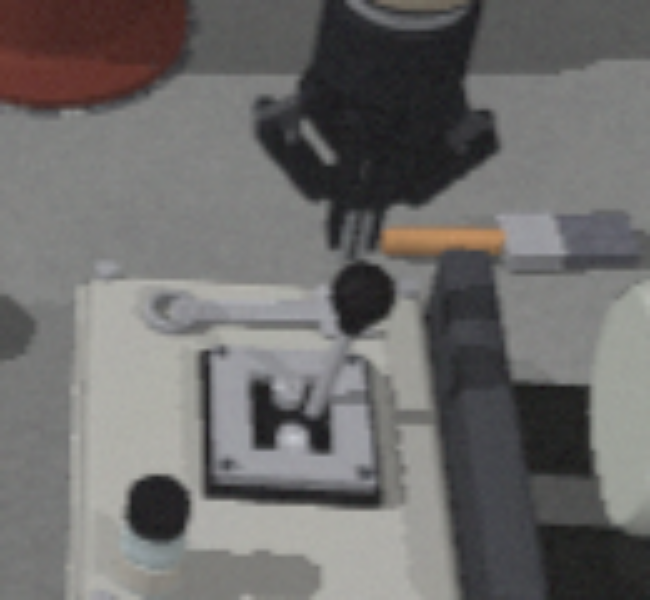

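The fingers (355,235) stand just behind the knob (362,298). Now a gentle forward push in small steps.

```bash
python3 -m crank '[[[-1,-1,0,0,0],[-1,-0.5,0,0,0],[-1,0,0,0,0]]]'; python3 -m crank '[[[-1,-0.4,0,0,0],[-1,0,0,0,0]]]';python3 -m crank '[[[-1,-0.4,0,0,0],[-1,0,0,0,0]]]';python3 -m crank '[[[-1,-0.4,0,0,0],[-1,0,0,0,0]]]'; python3 - <<'E'
from h import *
s=state();print(mill(s["tool_pos"]),s["contact_force"])
S=grab_frame("scene");cv2.imwrite("pics/s3.png",cv2.resize(S["frame"][130:250,330:460,::-1],None,fx=5,fy=5))
E
```

```text
time: 4.42
tool_pos: [0.4888, 0.1055, 0.2021]
tool_rot: [-0.046, 0.046, 0.706, -0.706]
contact_force: [0.2, -1.4, -0.7]
gripper_width: -0.003
time: 4.68
tool_pos: [0.4921, 0.105, 0.2013]
tool_rot: [0.046, -0.046, -0.706, 0.706]
contact_force: [0.4, 0.5, 0.1]
gripper_width: -0.001
time: 4.92
tool_pos: [0.4957, 0.1047, 0.2014]
tool_rot: [-0.046, 0.046, 0.706, -0.706]
contact_force: [-2.2, 0.6, 3.0]
gripper_width: 0.006
time: 5.18
tool_pos: [0.5, 0.1041, 0.2014]
tool_rot: [-0.046, 0.046, 0.706, -0.706]
contact_force: [-2.6, 1.4, 2.1]
gripper_width: -0.003
[-0.03770401  0.02701565  0.06039947] [-2.61715737  1.41034404  2.1465664 ]
```

View pics/s3.png

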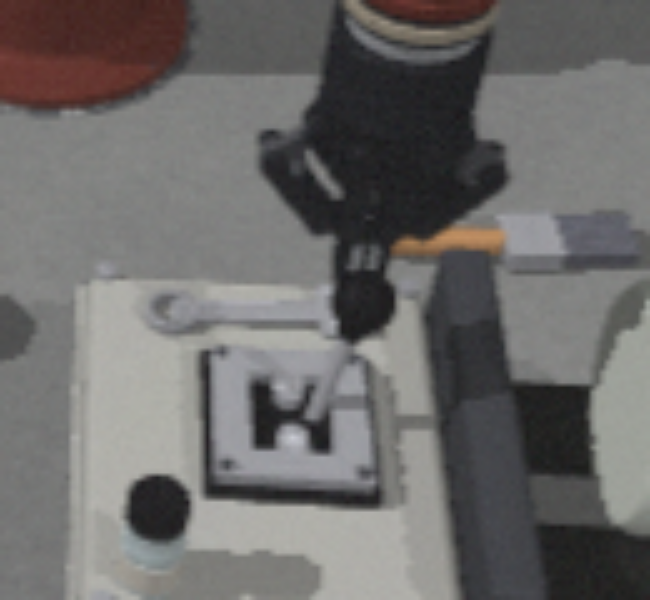

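Contact is made with about 3 N on the knob (365,305), and it has begun to move. It needs about 10 mm more to reach neutral.

```bash
python3 -m crank '[[[-1,-0.4,0,0,0],[-1,-0.3,0,0,0],[-1,0,0,0,0]]]';python3 -m crank '[[[-1,-0.3,0,0,0],[-1,0,0,0,0]]]'; python3 -m crank '[[[-1,1.5,0,0,0],[-1,1.5,0,0,0],[-1,0,0,0,0]]]'; python3 - <<'E'
from h import *
s=state();print(mill(s["tool_pos"]),s["contact_force"])
S=grab_frame("scene");T=grab_frame("top")
ks,_=knob(S,(393,178,413,206));print(ks,_)
for z in(.215,.218):print(mill(onz(S,*ks,z)))
cv2.imwrite("pics/s4.png",cv2.resize(S["frame"][130:250,330:460,::-1],None,fx=5,fy=5))
cv2.imwrite("pics/t4.png",cv2.resize(T["frame"][140:250,210:310,::-1],None,fx=5,fy=5))
E
```

```text
time: 5.6
tool_pos: [0.5071, 0.103, 0.2013]
tool_rot: [0.046, -0.046, -0.706, 0.706]
contact_force: [-1.9, 0.1, 1.2]
gripper_width: 0.003
time: 5.85
tool_pos: [0.51, 0.1026, 0.2013]
tool_rot: [0.046, -0.046, -0.706, 0.706]
contact_force: [-2.3, 1.0, 1.0]
gripper_width: -0.001
time: 6.22
tool_pos: [0.4789, 0.1067, 0.2011]
tool_rot: [0.046, -0.046, -0.706, 0.706]
contact_force: [0.1, 0.1, 0.3]
gripper_width: 0.004
[-0.05896651  0.02687812  0.06013786] [0.08848475 0.07965655 0.26973209]
[402.51239669 192.99173554] [  4   9  12  14 121]
[-0.00051199  0.02698268  0.074     ]
[0.00251158 0.02627785 0.077     ]
```

View pics/s4.png

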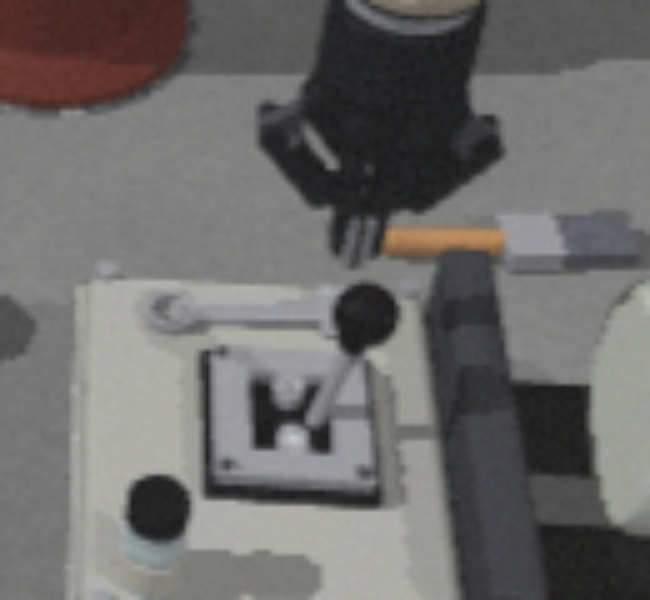

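View pics/t4.png

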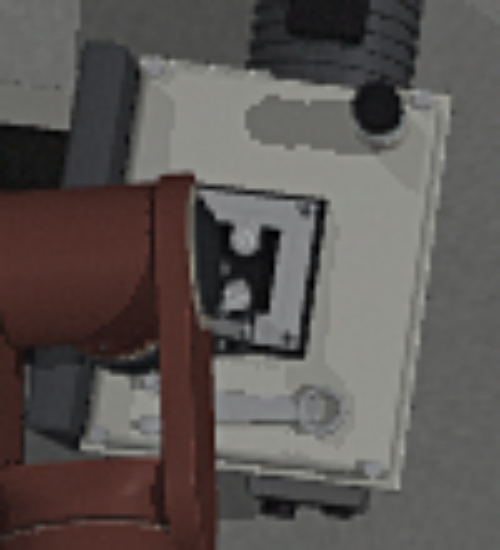

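The knob (365,315) now measures x' ≈ 0, y' ≈ +27 mm, so it is upright in the left end of the neutral bar. I'll go round to its left side.

```bash
python3 -m crank '[[[-1,0,0,-2,0],[-1,0,0,-2.1,0],[-1,0,0,0,0],[-1,-2,0,0,0],[-1,-2,0,0,0],[-1,-1.9,0,0,0],[-1,0,0,0,0]]]'; python3 - <<'E'
from h import *
s=state();print(mill(s["tool_pos"]),s["contact_force"])
S=grab_frame("scene")
cv2.imwrite("pics/s5.png",cv2.resize(S["frame"][130:250,330:460,::-1],None,fx=5,fy=5))
E
```

```text
time: 7.2
tool_pos: [0.5446, 0.1386, 0.2012]
tool_rot: [0.047, -0.046, -0.705, 0.706]
contact_force: [-0.6, 0.5, 0.5]
gripper_width: 0.006
[0.00193704 0.06703385 0.06016366] [-0.5938146   0.47084001  0.5443659 ]
```

View pics/s5.png

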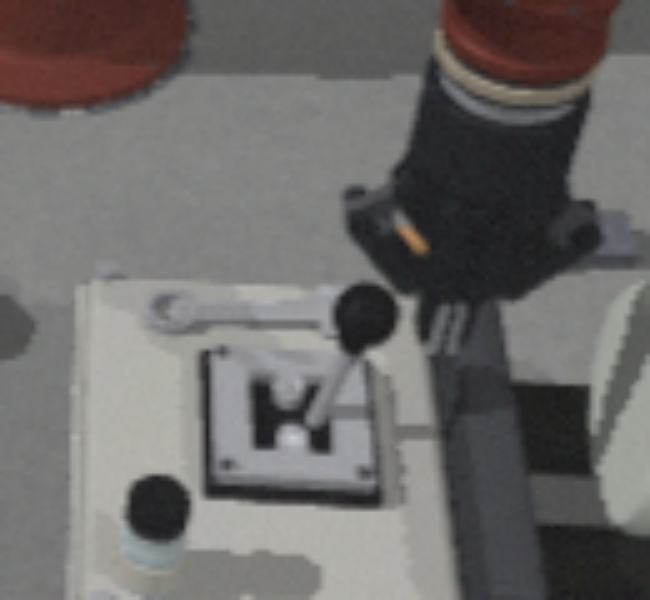

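The fingers (440,330) are left of the knob (365,315). I'll raise them 8 mm so the linkage stays clear of the knob top, then push right.

```bash
python3 -m crank '[[[-1,0,-0.8,0,0],[-1,0,0,0.5,0],[-1,0,0,0.4,0],[-1,0,0,0,0]]]'; python3 -m crank '[[[-1,0,0,0.4,0],[-1,0,0,0.4,0],[-1,0,0,0,0]]]';python3 -m crank '[[[-1,0,0,0.4,0],[-1,0,0,0.4,0],[-1,0,0,0.4,0],[-1,0,0,0,0]]]'; python3 - <<'E'
from h import *
s=state();print(mill(s["tool_pos"]),M.T@s["contact_force"])
S=grab_frame("scene")
cv2.imwrite("pics/s6.png",cv2.resize(S["frame"][130:250,330:460,::-1],None,fx=5,fy=5))
E
```

```text
time: 7.75
tool_pos: [0.5424, 0.1303, 0.2093]
tool_rot: [-0.046, 0.046, 0.706, -0.706]
contact_force: [-0.7, 0.7, -0.9]
gripper_width: -0.001
time: 8.12
tool_pos: [0.542, 0.1227, 0.2101]
tool_rot: [-0.046, 0.047, 0.706, -0.705]
contact_force: [0.2, 2.9, 3.9]
gripper_width: 0.0
time: 8.62
tool_pos: [0.5399, 0.1101, 0.2088]
tool_rot: [0.046, -0.046, -0.705, 0.706]
contact_force: [1.2, 0.9, 1.7]
gripper_width: 0.0
[0.00098155 0.0382046  0.06777836] [1.10787664 1.03023876 1.7128738 ]
```

View pics/s6.png

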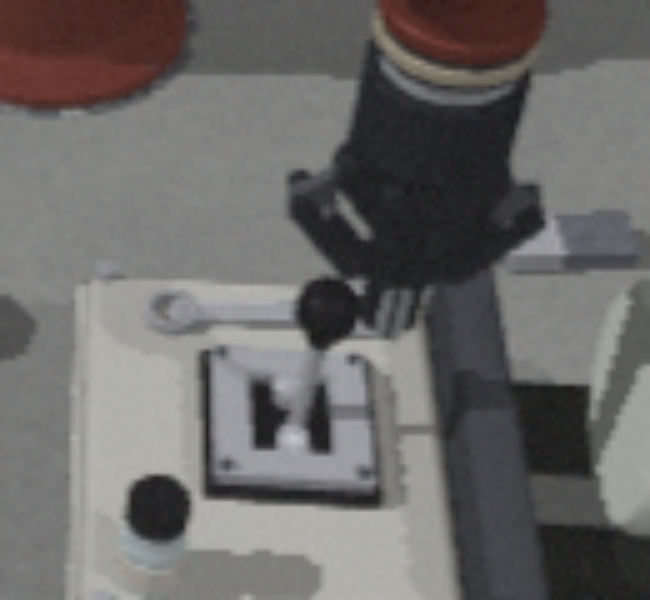

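The lever is moving across in the neutral bar: the knob is at (327,312), with the fingers (390,305) against its left side. I'll continue.

```bash
python3 -m crank '[[[-1,0,0,0.5,0],[-1,0,0,0.5,0],[-1,0,0,0.5,0],[-1,0,0,0,0]]]'; python3 -m crank '[[[-1,0,0,0.4,0],[-1,0,0,0.4,0],[-1,0,0,0,0]]]';  python3 - <<'E'
from h import *
s=state();print(mill(s["tool_pos"]),M.T@s["contact_force"])
S=grab_frame("scene")
ks,_=knob(S,(372,178,398,206));print(ks,_, mill(onz(S,*ks,.217)))
cv2.imwrite("pics/s7.png",cv2.resize(S["frame"][130:250,330:460,::-1],None,fx=5,fy=5))
E
```

```text
time: 9.18
tool_pos: [0.5379, 0.0953, 0.209]
tool_rot: [0.046, -0.046, -0.705, 0.706]
contact_force: [1.4, 0.6, 1.4]
gripper_width: -0.001
time: 9.55
tool_pos: [0.5369, 0.0875, 0.2091]
tool_rot: [0.046, -0.046, -0.705, 0.706]
contact_force: [0.3, 0.2, 0.8]
gripper_width: 0.003
[0.0010304  0.01540214 0.06808977] [0.27659797 0.26890456 0.75275848]
[389.3317757  187.48598131] [  9   0  17  21 214] [-0.01597342 -0.00625531  0.076     ]
```

View pics/s7.png

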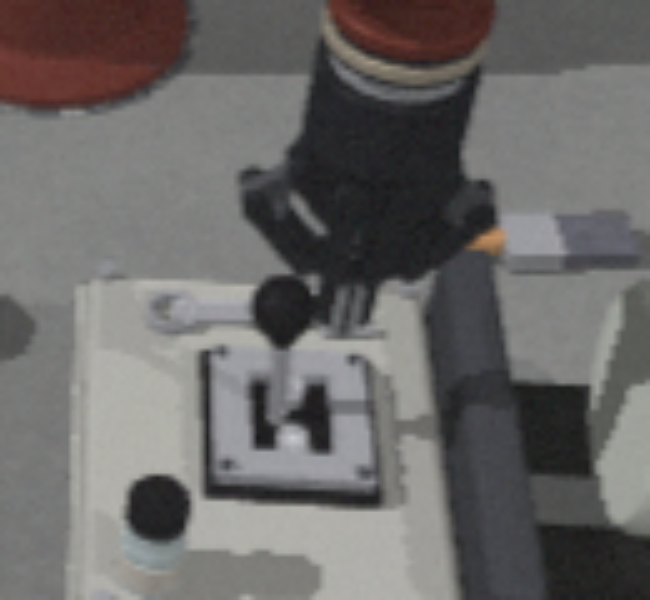

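```bash
python3 -m crank '[[[-1,0,0,0.5,0],[-1,0,0,0.4,0],[-1,0,0,0,0]]]';  python3 - <<'E'
from h import *
s=state();print(mill(s["tool_pos"]),M.T@s["contact_force"])
S=grab_frame("scene")
for u,v in((386.8-.4,191.6),):print("before",mill(onz(S,u,v,.217)))
f=S["frame"];cv2.imwrite("pics/s8.png",cv2.resize(f[130:250,330:460,::-1],None,fx=5,fy=5))
E
```

```text
time: 9.98
tool_pos: [0.5357, 0.0786, 0.209]
tool_rot: [0.046, -0.046, -0.705, 0.706]
contact_force: [0.0, 0.4, -0.5]
gripper_width: -0.003
[0.00099172 0.00637409 0.06798773] [-0.01291721  0.41554754 -0.53055178]
before [-0.00018373 -0.01459097  0.076     ]
```

View pics/s8.png

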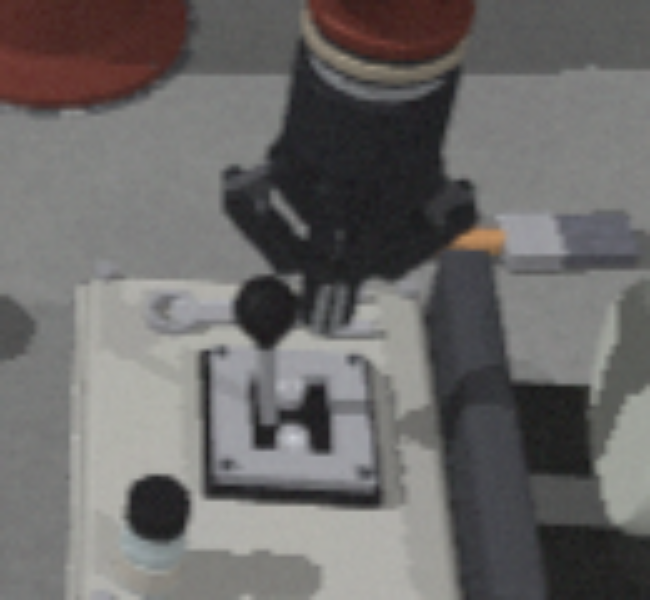

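```bash
python3 -m crank '[[[-1,0,0,0.4,0],[-1,0,0,0,0],[-1,0,0,0,0]]]'; python3 -m crank '[[[-1,0,0,-1.5,0],[-1,0,0,-1.5,0],[-1,0,0,0,0]]]'; python3 - <<'E'
from h import *
s=state();print(mill(s["tool_pos"]),M.T@s["contact_force"])
S=grab_frame("scene")
ks,st=knob(S,(370,178,394,206));print(ks,st, mill(onz(S,*ks,.2155)))
f=S["frame"];cv2.imwrite("pics/s9.png",cv2.resize(f[130:250,330:460,::-1],None,fx=5,fy=5))
E
```

```text
time: 10.4
tool_pos: [0.5354, 0.0749, 0.2093]
tool_rot: [0.046, -0.046, -0.705, 0.706]
contact_force: [-0.5, 0.0, -0.0]
gripper_width: 0.0
time: 10.78
tool_pos: [0.5394, 0.1063, 0.2093]
tool_rot: [0.045, -0.045, -0.706, 0.706]
contact_force: [-0.2, 0.6, 0.4]
gripper_width: 0.004
[0.00100672 0.03428057 0.06829858] [-0.3089953   0.5522774   0.44744529]
[381.35714286 191.59821429] [  6   8  12  13 112] [-0.00064286 -0.02731569  0.0745    ]
```

View pics/s9.png

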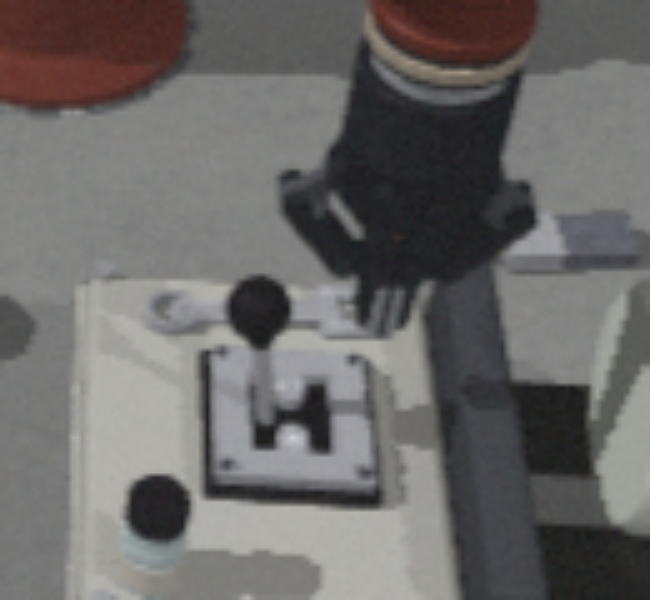

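The knob (260,310) now measures x' ≈ 0, y' ≈ −27 mm, which is about 0.17 rad across and upright. I'll go round behind it.

```bash
python3 -m crank '[[[-1,2,0,0,0],[-1,2.2,0,0,0],[-1,2,0,0,0],[-1,0,0,2,0],[-1,0,0,2.1,0],[-1,0,0,2.0,0],[-1,0,0.8,0,0],[-1,0,0,0,0]]]'; python3 - <<'E'
from h import *
s=state();print(mill(s["tool_pos"]),M.T@s["contact_force"])
S=grab_frame("scene")
f=S["frame"];cv2.imwrite("pics/s10.png",cv2.resize(f[130:250,330:460,::-1],None,fx=5,fy=5))
E
```

```text
time: 11.82
tool_pos: [0.4693, 0.0527, 0.2002]
tool_rot: [-0.047, 0.045, 0.706, -0.706]
contact_force: [-0.3, 0.7, -0.5]
gripper_width: 0.003
[-0.06146117 -0.02792456  0.05916424] [-0.36105023  0.69373838 -0.48548492]
```

View pics/s10.png

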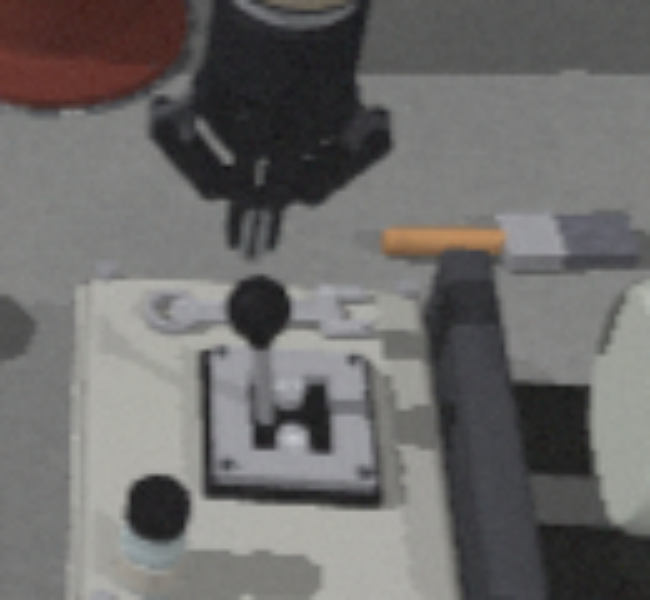

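The fingers (252,235) are squarely behind the knob (260,310). Now I push forward in stages.

```bash
python3 -m crank '[[[-1,-1.5,0,0,0],[-1,-1,0,0,0],[-1,-0.5,0,0,0],[-1,0,0,0,0]]]';python3 -m crank '[[[-1,-0.5,0,0,0],[-1,-0.5,0,0,0],[-1,0,0,0,0]]]';python3 -m crank '[[[-1,-0.5,0,0,0],[-1,-0.5,0,0,0],[-1,0,0,0,0]]]'; python3 - <<'E'
from h import *
s=state();print(mill(s["tool_pos"]),M.T@s["contact_force"])
S=grab_frame("scene")
f=S["frame"];cv2.imwrite("pics/s11.png",cv2.resize(f[130:250,330:460,::-1],None,fx=5,fy=5))
E
```

```text
time: 12.38
tool_pos: [0.4998, 0.0487, 0.2012]
tool_rot: [-0.046, 0.046, 0.706, -0.706]
contact_force: [0.3, -0.1, -0.4]
gripper_width: 0.003
time: 12.75
tool_pos: [0.5098, 0.0472, 0.2015]
tool_rot: [-0.046, 0.046, 0.706, -0.706]
contact_force: [-1.6, -0.3, 1.6]
gripper_width: 0.002
time: 13.12
tool_pos: [0.5199, 0.0459, 0.2013]
tool_rot: [-0.046, 0.046, 0.706, -0.706]
contact_force: [-1.3, 0.5, -0.0]
gripper_width: 0.001
[-0.01041579 -0.02812751  0.06030593] [-1.33626569  0.28617488 -0.0418745 ]
```

View pics/s11.png

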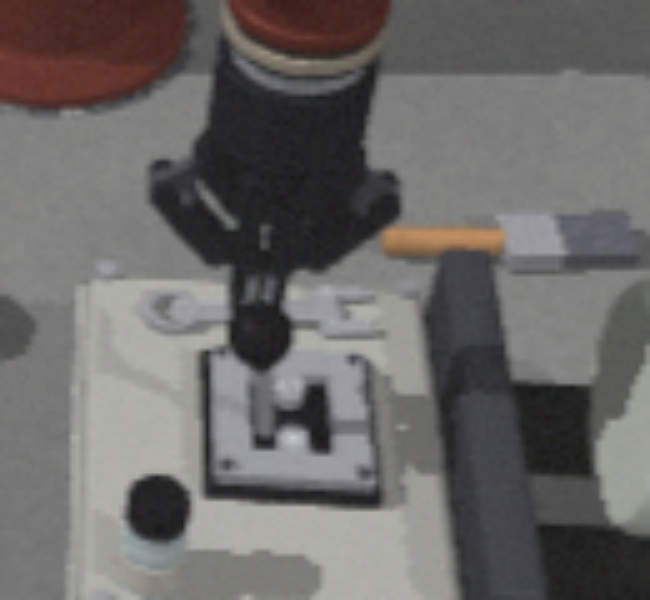

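The knob (262,335) is tipping forward in the right rail at low force.

```bash
python3 -m crank '[[[-1,-0.5,0,0,0],[-1,-0.5,0,0,0],[-1,0,0,0,0]]]';python3 -m crank '[[[-1,-0.4,0,0,0],[-1,-0.3,0,0,0],[-1,0,0,0,0]]]'; python3 -m crank '[[[-1,-0.2,0,0,0],[-1,-0.2,0,0,0],[-1,0,0,0,0]]]'; python3 - <<'E'
from h import *
s=state();print(mill(s["tool_pos"]),M.T@s["contact_force"])
S=grab_frame("scene")
f=S["frame"];cv2.imwrite("pics/s12.png",cv2.resize(f[130:250,330:460,::-1],None,fx=5,fy=5))
E
```

```text
time: 13.55
tool_pos: [0.5296, 0.0446, 0.201]
tool_rot: [-0.046, 0.046, 0.706, -0.706]
contact_force: [-0.8, 0.1, 1.2]
gripper_width: -0.001
time: 13.92
tool_pos: [0.5362, 0.0437, 0.2008]
tool_rot: [0.046, -0.046, -0.706, 0.706]
contact_force: [-1.6, 0.5, -1.9]
gripper_width: -0.001
time: 14.3
tool_pos: [0.5404, 0.043, 0.2013]
tool_rot: [0.046, -0.046, -0.705, 0.706]
contact_force: [-2.9, 0.6, -1.1]
gripper_width: -0.002
[ 0.01030101 -0.02826765  0.06028472] [-2.9826405   0.23292917 -1.08815226]
```

View pics/s12.png

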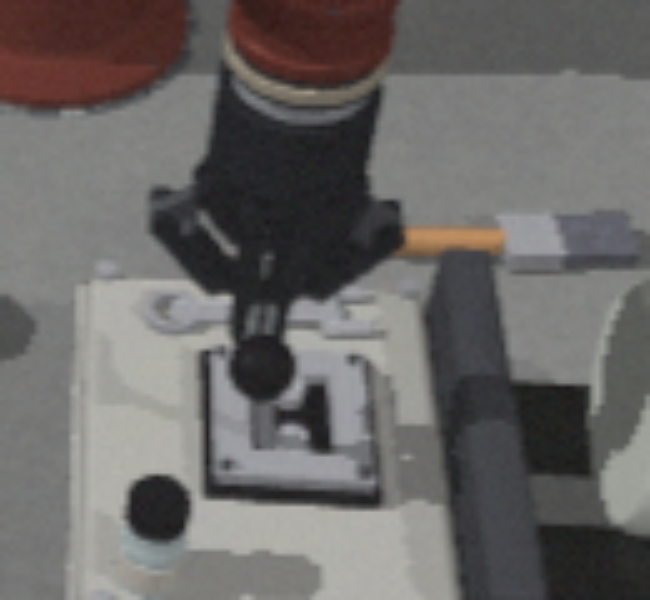

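```bash
python3 -m crank '[[[-1,-0.1,0,0,0],[-1,0,0,0,0]]]';python3 -m crank '[[[-1,-0.1,0,0,0],[-1,0,0,0,0]]]'; python3 -m crank '[[[-1,-0.1,0,0,0],[-1,0,0,0,0]]]'; python3 - <<'E'
from h import *
s=state();print(mill(s["tool_pos"]),M.T@s["contact_force"])
S=grab_frame("scene")
ks,st=knob(S,(370,188,394,212));print(ks,st, mill(onz(S,*ks,.21)))
E
```

```text
time: 14.6
tool_pos: [0.5413, 0.043, 0.2014]
tool_rot: [0.046, -0.046, -0.706, 0.706]
contact_force: [-2.1, -0.6, -2.3]
gripper_width: 0.001
time: 14.85
tool_pos: [0.5424, 0.0429, 0.2013]
tool_rot: [0.046, -0.046, -0.706, 0.706]
contact_force: [-2.1, -0.3, -2.1]
gripper_width: 0.001
time: 15.1
tool_pos: [0.5434, 0.0428, 0.2013]
tool_rot: [-0.046, 0.046, 0.706, -0.706]
contact_force: [-2.9, -0.1, -2.5]
gripper_width: 0.001
[ 0.01323437 -0.02810724  0.06030873] [-2.85735118 -0.4623859  -2.47721409]
[382.44736842 198.85263158] [  6   0  18  23 190] [ 0.01983893 -0.02465808  0.069     ]
```

```bash
python3 -m crank '[[[-1,-0.1,0,0,0],[-1,0,0,0,0]]]';python3 -m crank '[[[-1,-0.05,0,0,0],[-1,0,0,0,0]]]';
```

```text
time: 15.4
tool_pos: [0.5443, 0.0427, 0.2013]
tool_rot: [-0.046, 0.046, 0.706, -0.706]
contact_force: [-1.9, -0.2, -1.8]
gripper_width: -0.001
time: 15.65
tool_pos: [0.5448, 0.0427, 0.2013]
tool_rot: [-0.046, 0.046, 0.706, -0.706]
contact_force: [-2.6, 1.0, -1.9]
gripper_width: 0.002
```

Still no end stop felt, so I'll back off and measure the knob uncovered.

```bash
python3 -m crank '[[[-1,1,0,0,0],[-1,2,0,0,0],[-1,2,0,0,0],[-1,0,0,0,0]]]'; python3 - <<'E'
from h import *
s=state();print(mill(s["tool_pos"]),M.T@s["contact_force"])
S=grab_frame("scene");T=grab_frame("top")
ks,st=knob(S,(370,188,394,214));p=mill(onz(S,*ks,.21));print(ks,st,p, "fore",np.arctan2(p[0],p[2]+.086),"across",np.arctan2(-p[1],p[2]+.086), "r",np.linalg.norm(p+[0,0,.086]))
cv2.imwrite("pics/s13.png",cv2.resize(S["frame"][130:250,330:460,::-1],None,fx=5,fy=5))
cv2.imwrite("pics/t13.png",cv2.resize(T["frame"][140:250,210:310,::-1],None,fx=5,fy=5))
E
```

```text
time: 16.15
tool_pos: [0.4951, 0.0493, 0.2023]
tool_rot: [-0.045, 0.047, 0.706, -0.706]
contact_force: [1.1, 0.1, 0.1]
gripper_width: 0.002
[-0.03543268 -0.02792607  0.06132623] [1.10429117 0.22576584 0.07518692]
[382.2920354  204.71681416] [  7  11  12  13 113] [ 0.04046459 -0.02589085  0.069     ] fore 0.25536240490401185 across 0.16550969407575689 r 0.16227359209858158
```

View pics/s13.png

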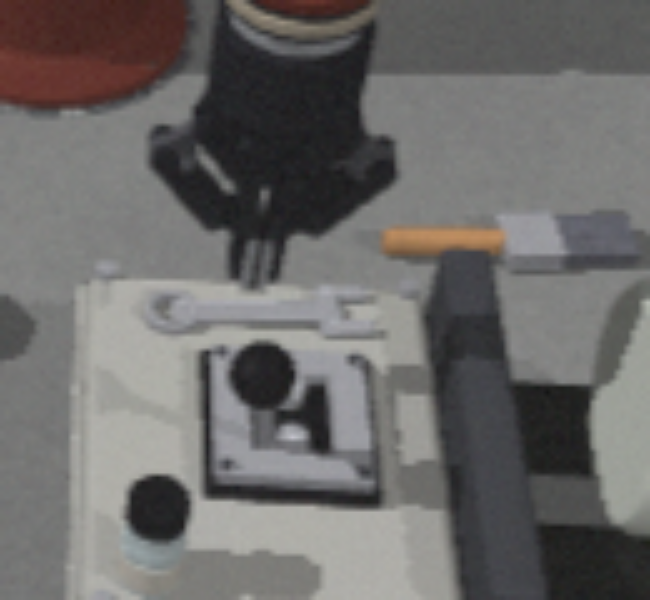

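View pics/t13.png

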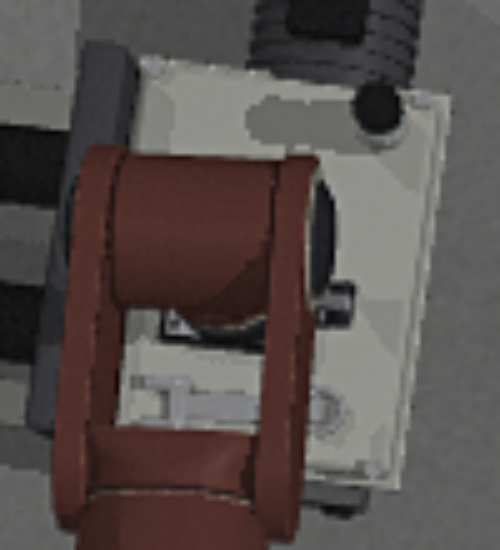

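The fingers are clear (255,260). The knob (262,375) reads about 0.255 rad forward and 0.166 rad across from the scene view, but the arm hides it in the top view. I'll move the arm up and aside and cross-check with both cameras.

```bash
python3 -m crank '[[[-1,1,-4,0,0],[-1,0,-4,0,0],[-1,0,-4,0,0],[-1,0,0,5,0],[-1,0,0,5,0],[-1,0,0,5,0],[-1,0,0,5,0],[-1,0,0,0,0]]]'; python3 - <<'E'
from h import *
s=state();print(mill(s["tool_pos"]),M.T@s["contact_force"])
S=grab_frame("scene");T=grab_frame("top")
cv2.imwrite("pics/s14.png",S["frame"][:,:,::-1])
cv2.imwrite("pics/t14.png",T["frame"][:,:,::-1])
cv2.imwrite("pics/t14c.png",cv2.resize(T["frame"][140:250,210:310,::-1],None,fx=5,fy=5,interpolation=cv2.INTER_CUBIC))
E
```

```text
time: 17.25
tool_pos: [0.4594, -0.1509, 0.3215]
tool_rot: [0.048, -0.048, -0.705, 0.706]
contact_force: [0.7, 0.6, 0.3]
gripper_width: -0.002
[-0.04476671 -0.23107046  0.18048036] [0.62479986 0.72518597 0.30316499]
```

View pics/t14.png

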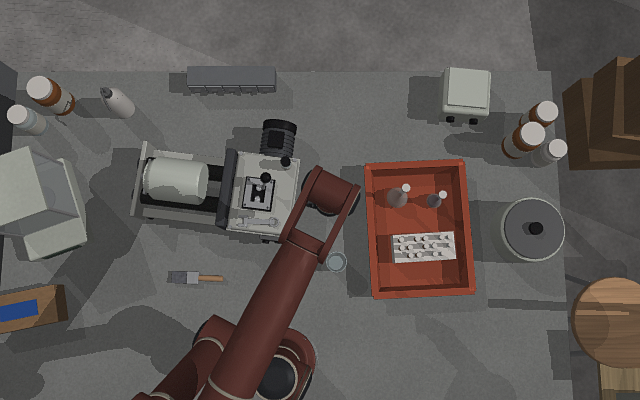

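View pics/t14c.png

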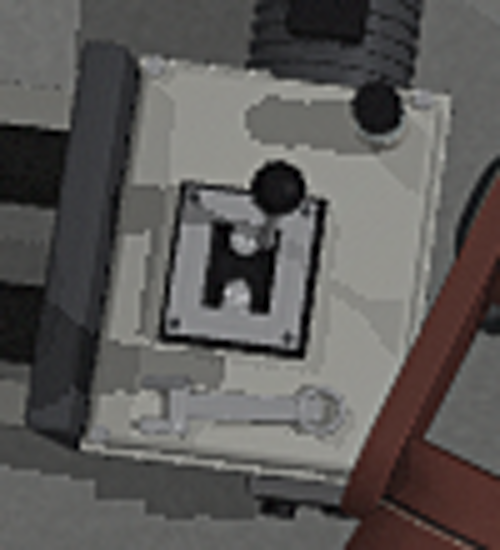

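View pics/s14.png

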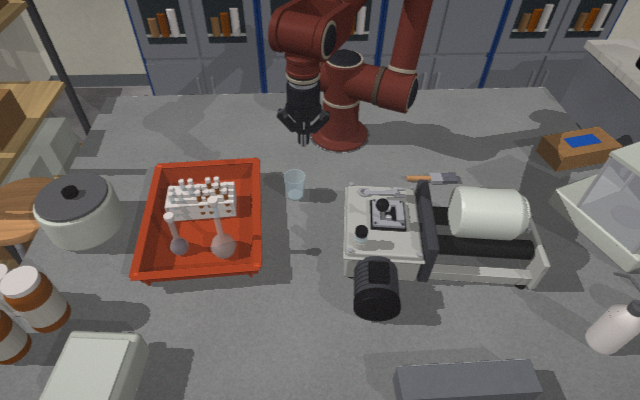

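```bash
python3 - <<'E'
from h import *
S=grab_frame("scene");T=grab_frame("top")
ks,a=knob(S,(370,188,394,214));kt,b=knob(T,(257,170,274,186));print(ks,a,kt,b)
K,e=tri(ray(S,*ks),ray(T,*kt));p=mill(K);print(K,p,e)
for q in(p,mill(onz(S,*ks,.21)),mill(onz(T,*kt,.21))):print(q,"fore",np.arctan2(q[0],q[2]+.086),"across",np.arctan2(-q[1],q[2]+.086))
E
```

```text
[382.14912281 204.74561404] [  6  11  13  13 114] [265.08888889 177.25555556] [ 2  2 12 11 90]
[0.57119656 0.04148218 0.21050404] [ 0.04101307 -0.02578514  0.06950404] [np.float64(0.5453035037491186), np.float64(0.5453035037491836)]
[ 0.04101307 -0.02578514  0.06950404] fore 0.2578706677577157 across 0.1643213856671352
[ 0.04059351 -0.0262547   0.069     ] fore 0.2561409658140062 across 0.16779255039639243
[ 0.04113226 -0.02516665  0.069     ] fore 0.25939086898654756 across 0.1609608523687181
```

Both views agree: about 0.258 rad forward and 0.164 rad across, with the knob 69.5 mm above the gate (69 expected). The other objects sit at the same pixels as at the start, and the arm is clear, so I'm handing in.

```bash
python3 -c "
from plant import *
print(job_done())"
```

```text
the job is handed in; nothing more can be done
None
```

The lever is in third, and the job is handed in at about 17 s of the 45 s allowed. No verdict was reported.

**What I did:** The lever started partway back in the left-hand rail, with the knob about 16 mm back. With the fingers shut, I pushed the knob forward to neutral, then from its left across to the right-hand rail, then from behind into third. The lever was never gripped, and the wrist readings between pushes stayed at about 5 N or less. The knob measured about 0.17 rad across and upright at the right-hand end of neutral before the last push.

**Last checks:**
- **Lever position:** With the arm clear, the two cameras together put the knob 41 mm forward, 26 mm right and 69.5 mm above the gate. That is about 0.258 rad forward (needs 0.225) and 0.164 rad across (needs 0.13). Each camera alone gave 0.256 and 0.259 rad forward.
- **Surroundings:** By eye, the spanner, bottle, beaker, brush, rack and flasks stand at the same places in the pictures as at the start.
- **What I could not confirm:** I never felt the slot's end stop as a rise in force, so "fully home" rests on the camera measurement. The knob's sideways position reads about 2 mm short of the nominal 28 mm, which is within the rail's play and the calibration error.

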